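Close the row of colour-pot lids with a fingertip stroke

ROBOT

A 6-joint arm with a two-finger parallel gripper is mounted at the origin on the work surface. World frame = base frame: x ahead of the robot, y to its left, z up, the work surface at z = 0. Lengths are in mm, angles in rad, forces in N, time in s.
With the tool pointing down it reaches from about 350 to 725 mm from the base axis. Payload 6 kg.
Tool frame: the origin (TCP) lies midway between the tips of the shut fingers; the grasp point (between the pads) lies env.grip_point_offset behind it (env.grip_point_offset is the distance from the TCP to the grasp point, in mm); z points along the fingers, y is the direction in which the jaws open and shut (so a half turn about z gives the same grasp; the last joint's range is limited). The gripper opens to 85 mm and grips with 20 to 120 N. Pads are 22 mm wide; open, the fingers measure 114 mm over their backs; the gripper's body (76 mm by 85 mm) begins 54 mm behind the grasp point. The pads swing forward as they close: fully open they stand 13 mm farther back than shut.
Start: joints at [1.668, 0.04, 0.085, 0, -1.615, -0.334], TCP at [140.731, 583.24, 231.261] pointing down, gripper open.
Joint ranges: [-2.56, 2.56], [-1.29, 2.01], [-1.08, 1.49], [-3.29, 1.98], [-2.81, -0.18], [-2.99, 2.99]. Speed limits (rad/s): [2.57, 2.57, 3.01, 3.14, 3.14, 3.14].

INTERFACE

Orientations are given as [roll, pitch, yaw] about the fixed x, y, z axes, in that order (R = Rz(yaw) Ry(pitch) Rx(roll)).
In Python, from cell import env gives the robot as it stands. The module is installed in compiled form; this text tells all that it offers.
- The arm moves only by the tool carry_out, never from a script. Its argument "deltas" is a list of rows, each a list of 3 entries, a list of its own where there are three numbers: the finger opening in mm, from 0 to 85.4, then the shift along the tool's x, y, z in mm, then the turn, a rotation vector about the tool's x, y, z in degrees. A call has 1 to 12 rows; each row shifts and turns the commanded pose from where the row before left it, along the tool's axes as they then stand; what a row does not reach is not made up. A row lasts 1/12 s, in which the tool goes at most 41.7 mm and 7.16 degrees, less where a joint would pass 70% of its speed; a pose out of reach is approached as far as the arm can. A call with a gripper value outside its range is refused whole. The fingers move at their own pace and stop on an object; "grip_force" is the grip in N (left out, the last holds). Time passes only in rows, so rows that do not move let the fingers close. It gives the time, the measured TCP pose, the force and the opening at its end, in the units of the state.
- env.state(): the state, without advancing time (a new reading comes with each control period).
- env.get_image(name): name is "scene" or "top" or "wrist"; returns the picture (480x640x3 uint8, red, green, blue); there is no depth.
- env.camera_model(name): a dict with "fx", "fy", "cx", "cy" (pixels), "D" ([k1, k2, p1, p2, k3] as OpenCV has them; the pictures are not rectified), "R" (3x3) and "t" (3): a world point X has camera coordinates R X + t; the wrist camera has in their place "hand_eye" (4x4, takes a point from camera to tool coordinates, whose origin is the TCP and whose axes are the flange's). Camera axes: x right, y down, z forward; pixel columns grow to the right and rows downward; lengths in mm; the calibration is good to about 2 mm. A picture is of the moment at which its call begins: read the wrist's pose just before it. camera_model takes no time and is no camera call.
- env.finish_job(): hands the job in, once; it reports no verdict.
The state is a dict: "time": time; "joint_pos": joint angles; "qvel": joint speeds; "tau": joint torques, N m; "tool_pos": TCP position; "ee_rot": TCP orientation; "force": force on the tool from outside, world axes, zero at the start; "wrist_torque": the same for the moment, N m; "finger_gap": finger opening in mm.
Only numpy, scipy, OpenCV 4.12 (cv2) and the standard library are available. Lean on these libraries where they do the work, as an engineer would, in place of code of your own. Each camera call takes 0.05 s, during which the arm holds its last target. There are 200 camera calls.

TASK

The strip of five colour pots was left with its flip lids standing open. With the fingertips, stroke lightly along the row of lids, from the end with the hanging tab to the other end, so that the lids fold shut one after another in that order and all five lie flat. Do not pick up, tip or shove the strip, do not press hard on it, and leave everything round it alone; finish with the hand clear.

Things in the scene. Friction and masses are not known exactly. Their poses are not given: they have to be found in the camera images.
- pot_strip: Loose straight strip of five square white plastic pots, 0.5 to 0.8 kg, 48 mm wide, standing on the table, pointing any way. Origin: middle of the row, underside (table). x runs along the row from the tab end towards lid 5, z up. Pot middles at x = -92, -46, 0, 46, 92 mm (lid1..lid5), ends at x = -135 (tab tip) and 117.5. Rims and tab top z = 38, tops of shut lids z = 41 mm.
- lid1_hinge (a point): Middle of lid 1's hinge line (strip frame x -113, y 0, z 38 mm); the others every 46 mm along x. Each lid: plate 45 mm wide, 3 mm thick, reaching 42.5 mm from its hinge towards +x; open, it rises from this tab-side edge. A tip moving in +x folds it down, in -x it opens it. Close to the hinge there is no leverage: meet a steep lid 6 mm or more above shut height, dip towards its lip.
- lid1 (a joint): Hinge of lid 1 (next to the hanging tab): 0 = lying flat shut, grows as the lip rises, 1.57 upright, stop at 1.8 rad. Starts between 0.5 and 1.2. Light stiff hinge (about 0.005 N m): stays where it is left, no spring, no click.
- lid2 (a joint): Hinge of lid 2: 0 = lying flat shut, grows as the lip rises, 1.57 upright, stop at 1.8 rad. Starts between 0.5 and 1.2. Light stiff hinge (about 0.005 N m): stays where it is left, no spring, no click.
- lid3 (a joint): Hinge of lid 3: 0 = lying flat shut, grows as the lip rises, 1.57 upright, stop at 1.8 rad. Starts between 0.5 and 1.2. Light stiff hinge (about 0.005 N m): stays where it is left, no spring, no click.
- lid4 (a joint): Hinge of lid 4: 0 = lying flat shut, grows as the lip rises, 1.57 upright, stop at 1.8 rad. Starts between 0.5 and 1.2. Light stiff hinge (about 0.005 N m): stays where it is left, no spring, no click.
- lid5 (a joint): Hinge of lid 5 (farthest from the tab): 0 = lying flat shut, grows as the lip rises, 1.57 upright, stop at 1.8 rad. Starts between 0.5 and 1.2. Light stiff hinge (about 0.005 N m): stays where it is left, no spring, no click.
- strip_tab (a point): Tip of the hanging tab, at the strip's lid1 end, top face (strip frame x -135, y 0, z 38 mm). The tab is an 18 mm long flat plate with a dark hole.
- strip_far (a point): Middle of the strip's plain end beyond lid 5, rim height (strip frame x 118, y 0, z 38 mm).
- small_coral: Bystander beside the strip: small round coral printing stone on a plaster foot, 64 mm across, 48 mm tall; origin under its centre.
- dish: Bystander beside the strip: white porcelain dish, 84 mm across, 22 mm tall; origin under its centre.
- brush: Bystander beside the strip: flat brush lying along its own x axis, about 200 mm long, under 25 mm tall, roughly parallel to the strip and 80 mm off its middle line; origin under its middle.
- jar: Bystander beside the strip: capped glass jar, 48 mm across, 62 mm tall; origin under its centre.
- blue_bottle: Bystander to the right: blue squeeze bottle with yellow nozzle, 58 mm across, 166 mm tall; origin under its centre.
- dark_bottle: Bystander to the right: dark squeeze bottle with yellow nozzle, 58 mm across, 166 mm tall; origin under its centre.
- dabber: Bystander to the right: upright dabber with wooden grip, 52 mm across, 74 mm tall; origin under its centre.
- oval_coral: Bystander to the left: oval coral printing stone on a plaster foot, about 145 by 90 mm, 67 mm tall; origin under its middle.

How it is judged:
By the outcome, as a careful person would: the job done as asked, in the order asked, and still so for the second after the job is handed in, with the robot touching nothing.
It also fails if it takes over 42 s, if anything falls off the work surface, if the arm or the gripper's body presses on something with over 40 N, if the wrist force passes 120 N, or if a joint passes its speed limit or range.

## Working session

There is one attempt and no reset: what is moved stays moved. The work goes in short steps, Python scripts to look and compute and a tool call to move; the robot and the scene stay as the last step left them, time stands still between calls to the robot, and variables do not carry over. Pictures are saved under pics/ and viewed, about 8 in all and at most 12, crops included, and the job is handed in when it is done.

Besides the shell and the picture viewer there is one more tool, called after "Request:" as name(argument=value, ...), one argument or row to a line, values as JSON. carry_out: Moves the arm, as the interface text tells. Its arguments: {"type":"object","properties":{"deltas":{"type":"array","items":{"type":"array"}},"grip_force":{"type":"number"}},"required":["deltas"]}

```bash
mkdir -p pics; python3 - <<'E'
from cell import env
import cv2
print(env.state()); print(env.grip_point_offset)
for n in("top","scene"):
    cv2.imwrite(f"pics/{n}0.png",env.get_image(n)[:,:,::-1]); print(n,env.camera_model(n))
print(env.camera_model("wrist"))
E
```

```text
{'time': 0.0, 'joint_pos': array([ 1.66771211e+00,  4.08066301e-02,  8.37973948e-02, -4.88025117e-04,
       -1.61550467e+00, -3.33715532e-01]), 'qvel': array([-2.70939967e-06,  3.68901607e-04, -3.64155871e-04, -6.34422300e-04,
        4.31055898e-04,  1.21314266e-03]), 'tau': array([ 1.08541553e-04, -3.68204355e+01,  3.47417986e+01,  6.93258941e+00,
       -5.34852908e-03, -1.52491532e-05]), 'tool_pos': array([140.58176365, 582.95190116, 230.26964404]), 'ee_rot': array([ 3.13981012e+00, -1.01926466e-04, -2.36778266e-01]), 'force': array([-0.46556876,  0.33973196, -0.2799104 ]), 'wrist_torque': array([-0.022129  ,  0.01981977,  0.01804951]), 'finger_gap': 85.5677420883935}
18.700000000000003
top {'fx': 615.9396803608624, 'fy': 615.9396803608624, 'cx': 320.65488400936465, 'cy': 244.41650793013306, 'D': array([0.00374115, 0.        , 0.        , 0.        , 0.        ]), 'R': array([[ 0.00233801, -0.99998733, -0.0044573 ],
       [-0.97640802, -0.0013204 , -0.21592972],
       [ 0.2159211 ,  0.00485699, -0.97639873]]), 't': array([  14.43333755,  567.37345745, 1308.90570245])}
scene {'
[... 225 characters left out ...]
753807],
       [ 0.65880601, -0.13880492, -0.73939694],
       [-0.72577552,  0.14147282, -0.67322756]]), 't': array([ -92.94407737, -311.85760223, 1627.63051667])}
{'fx': 355.2921292231769, 'fy': 355.2921292231769, 'cx': 319.9124337176328, 'cy': 238.38517660708004, 'D': array([-0.01873634,  0.        ,  0.        ,  0.        ,  0.        ]), 'hand_eye': array([[ 2.75237193e-04, -9.63042885e-01, -2.69347964e-01,
         6.78976980e+01],
       [ 9.99999124e-01, -8.35901094e-05,  1.32073697e-03,
        -7.15447720e-01],
       [-1.29444116e-03, -2.69348091e-01,  9.63042019e-01,
        -1.42864610e+02],
       [ 0.00000000e+00,  0.00000000e+00,  0.00000000e+00,
         1.00000000e+00]])}
```

View pics/top0.png

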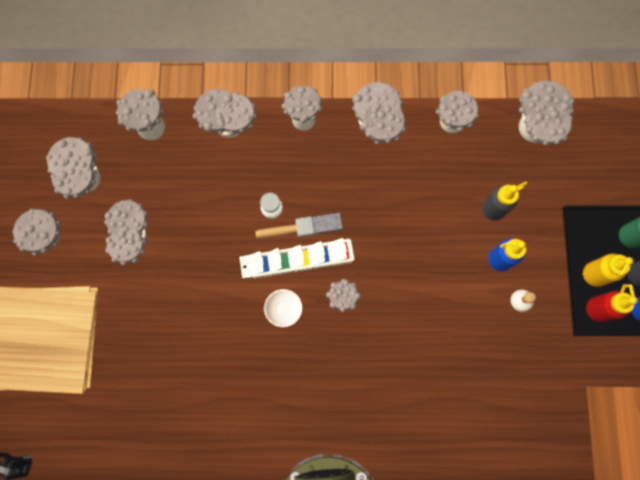

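View pics/scene0.png

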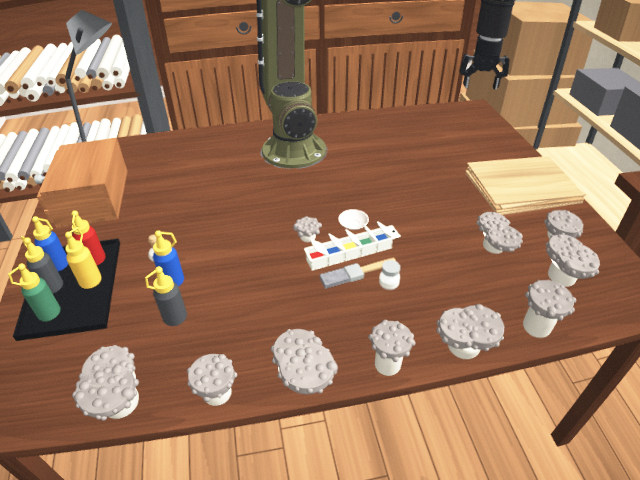

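Top view: the tab (with its hole) is near (243,267) and the far end near (353,248). The brush lies on the far side, with the dish and small coral on the robot side and the jar by the brush. I'll enlarge both views.

```bash
python3 - <<'E'
import cv2,numpy as np
a=cv2.imread("pics/top0.png")[180:335,230:380]; b=cv2.imread("pics/scene0.png")[205:295,290:410]
a=cv2.resize(a,None,fx=3.8,fy=3.8,interpolation=cv2.INTER_CUBIC)
b=cv2.resize(b,None,fx=6.6,fy=6.6,interpolation=cv2.INTER_CUBIC)
cv2.imwrite("pics/a.png",a);cv2.imwrite("pics/b.png",b)
E
```

```text
(no output)
```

View pics/a.png

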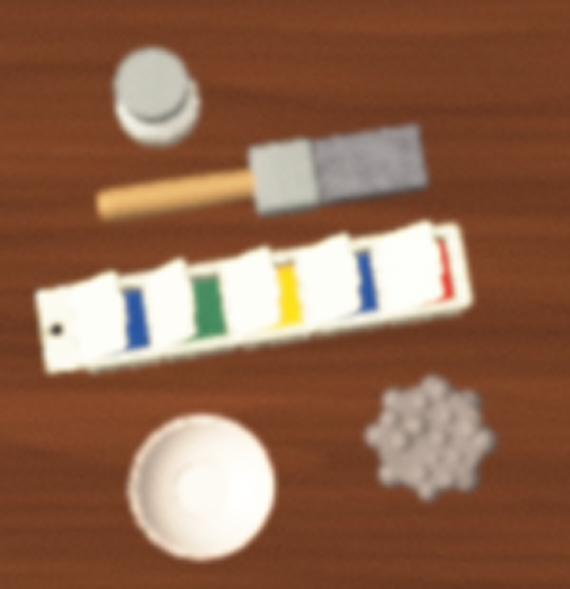

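View pics/b.png

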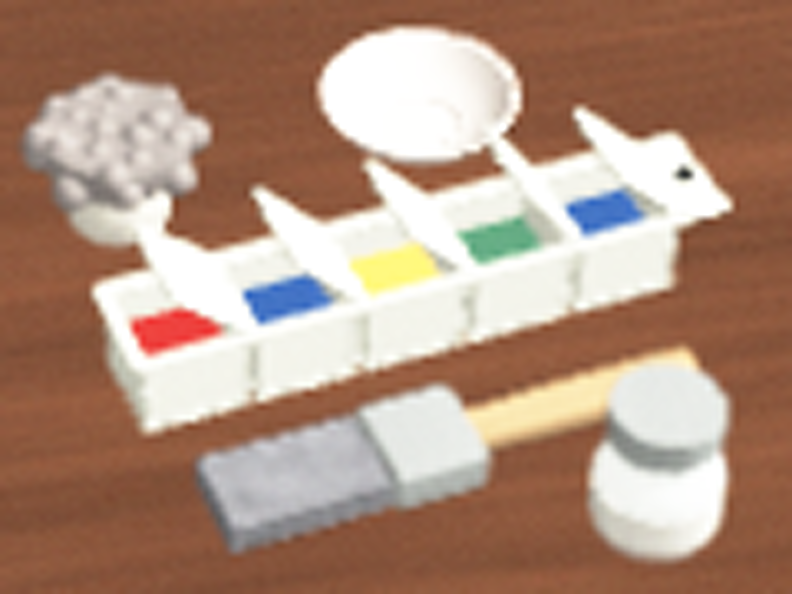

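```bash
cat > h.py <<'E'
import numpy as np,cv2
from cell import env
def ray(n,uv):
    m=env.camera_model(n);K=np.array([[m['fx'],0,m['cx']],[0,m['fy'],m['cy']],[0,0,1]])
    p=cv2.undistortPoints(np.array(uv,float).reshape(-1,1,2),K,m['D']).reshape(-1,2)
    d=np.c_[p,np.ones(len(p))]@m['R']; return -m['R'].T@m['t'],d
def at(n,uv,z):
    c,d=ray(n,uv); return c+d*((z-c[2])/d[:,2])[:,None]
def proj(n,X):
    m=env.camera_model(n);K=np.array([[m['fx'],0,m['cx']],[0,m['fy'],m['cy']],[0,0,1]])
    return cv2.projectPoints(np.array(X,float).reshape(-1,3),cv2.Rodrigues(m['R'])[0],m['t'],K,m['D'])[0].reshape(-1,2)
A=lambda p:(np.array(p)+.5)/3.8-.5+[230,180]
B=lambda p:(np.array(p)+.5)/6.6-.5+[290,205]
E
python3 - <<'E'
from h import *
a=at("top",A([[37,290],[47,372],[460,224],[472,306],[56,329]]),38)
b=at("scene",B([[680,133],[732,206],[97,288],[145,385],[684,174]]),38)
for q in(a,b):
    print(q.round(1)); t=(q[0]+q[1])/2;f=(q[2]+q[3])/2
    print(t,f,np.linalg.norm(f-t),np.degrees(np.arctan2(*(f-t)[1::-1])))
E
```

```text
[[545.7 199.1  38. ]
 [496.5 191.6  38. ]
 [586.3 -52.5  38. ]
 [536.4 -59.2  38. ]
 [522.2 187.1  38. ]]
[521.10194442 195.34038304  38.        ] [561.38372078 -55.88132496  38.        ] 254.43067440656588 -80.89053239374091
[[497.6 194.7  38. ]
 [544.7 201.2  38. ]
 [539.4 -55.2  38. ]
 [595.2 -46.8  38. ]
 [522.3 188.4  38. ]]
[521.15320962 197.93881516  38.        ] [567.28419459 -51.00900981  38.        ] 253.18587506298687 -79.50195077757279
```

Tab middle and far end come out 253–254 mm apart (given 252.5). Strip centre is about (544, 63) with heading about −80.8°, and tool x will point along it. Moving above the tab with the fingers shut.

Request:
carry_out(
  deltas=[
    [0,[20,12,0],[0,0,0]],
    [0,[33,21,0],[0,0,0]],
    [0,[33,21,0],[0,0,0]],
    [0,[33,21,0],[0,0,0]],
    [0,[33,21,0],[0,0,0]],
    [0,[33,21,0],[0,0,0]],
    [0,[33,21,0],[0,0,0]],
    [0,[33,21,0],[0,0,0]],
    [0,[33,21,0],[0,0,0]],
    [0,[33,21,0],[0,0,0]],
    [0,[33,21,0],[0,0,0]],
    [0,[33,21,0],[0,0,0]],
  ],
  grip_force=20,
)

```text
time: 1.1
tool_pos: [456.9, 255.5, 231.1]
ee_rot: [-3.142, 0.0, -0.237]
force: [0.7, 0.7, -0.1]
finger_gap: 0.4
```

Request:
carry_out(
  deltas=[
    [0,[33,21,0],[0,0,0]],
    [0,[33,21,0],[0,0,0]],
    [0,[15,8,0],[0,0,0]],
    [0,[0,0,0],[0,0,7]],
    [0,[0,0,0],[0,0,7]],
    [0,[0,0,0],[0,0,7]],
    [0,[0,0,0],[0,0,7]],
    [0,[0,0,0],[0,0,7]],
    [0,[0,0,0],[0,0,7]],
    [0,[0,0,0],[0,0,7]],
    [0,[0,0,0],[0,0,7]],
    [0,[0,0,0],[0,0,7]],
  ],
)

```text
time: 2.1
tool_pos: [522.9, 189.5, 230.8]
ee_rot: [3.141, -0.0, -1.342]
force: [-0.1, -0.2, 0.8]
finger_gap: -0.1
```

Request:
carry_out(
  deltas=[
    [0,[0,0,30],[0,0,4]],
    [0,[0,0,20],[0,0,0]],
    [0,[0,0,0],[0,0,0]],
    [0,[0,0,0],[0,0,0]],
  ],
)

```text
time: 2.43
tool_pos: [522.6, 189.1, 180.4]
ee_rot: [3.139, -0.002, -1.406]
force: [-0.0, 0.2, 1.1]
finger_gap: -0.1
```

```bash
cat >> h.py <<'E'
from scipy.spatial.transform import Rotation as Ro
def S():
    s=env.state();print("t",round(s['time'],2),"p",s['tool_pos'].round(1),"rpy",s['ee_rot'].round(3),"F",s['force'].round(2),"gap",round(s['finger_gap'],1));return s
def wproj(s,X):
    m=env.camera_model("wrist");H=m['hand_eye'];R=Ro.from_euler('xyz',s['ee_rot']).as_matrix()
    P=(np.array(X,float)-s['tool_pos'])@R; P=(P-H[:3,3])@H[:3,:3]
    K=np.array([[m['fx'],0,m['cx']],[0,m['fy'],m['cy']],[0,0,1]])
    return cv2.projectPoints(P,np.zeros(3),np.zeros(3),K,m['D'])[0].reshape(-1,2)
O=np.array([544,63,0.]);hd=np.radians(-80.8)
def W(x,y,z,o=O,h=hd): return o+np.array([np.cos(h)*x-np.sin(h)*y,np.sin(h)*x+np.cos(h)*y,z])
E
python3 - <<'E'
from h import *
s=S();im=env.get_image("wrist")[:,:,::-1].copy()
X=[W(x,y,38) for x,y in[(-135,-24),(-135,24),(117.5,24),(117.5,-24)]]+[W(-113+46*i,22.5*k,38) for i in range(5) for k in(-1,1)]
for p in wproj(s,X):
    if abs(p).max()<2000: cv2.circle(im,tuple(int(v) for v in p.round()),3,(0,0,255),1)
cv2.imwrite("pics/w1.png",im)
E
```

```text
t 2.43 p [522.6 189.1 180.4] rpy [ 3.139e+00 -2.000e-03 -1.406e+00] F [-0.02  0.16  1.09] gap -0.1
```

View pics/w1.png

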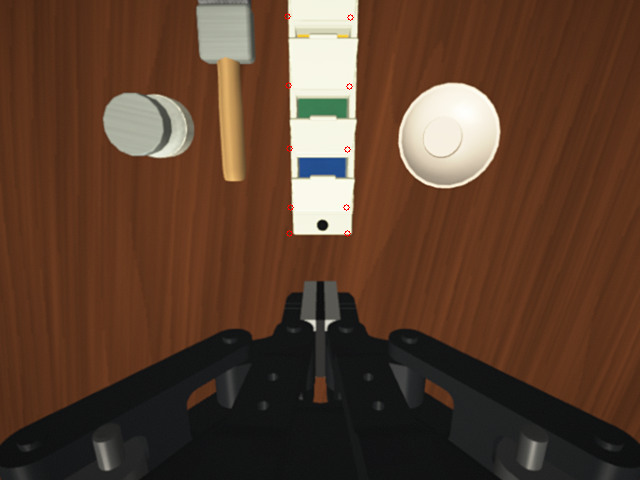

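The wrist view shows the tab corners at (294,235) and (352,235), against predictions of (290,233) and (347,233). That puts the strip about 2–4 mm to tool +y, with the heading about right. I'll shift sideways and descend behind lid 1.

Request:
carry_out(
  deltas=[
    [0,[-4,2.5,20],[0,0,0]],
    [0,[0,0,30],[0,0,0]],
    [0,[0,0,30],[0,0,0]],
    [0,[0,0,25],[0,0,0]],
    [0,[0,0,15],[0,0,0]],
    [0,[0,0,10],[0,0,0]],
    [0,[0,0,0],[0,0,0]],
    [0,[0,0,0],[0,0,0]],
  ],
)

```text
time: 3.15
tool_pos: [520.8, 193.4, 52.9]
ee_rot: [-3.14, 0.0, -1.406]
force: [0.8, -0.4, -0.1]
finger_gap: 0.5
```

```bash
python3 - <<'E'
from h import *
s=S();im=env.get_image("wrist")[:,:,::-1].copy()
a=env.get_image("top")[180:335,230:380,::-1]
a=cv2.resize(a,(464,480),interpolation=cv2.INTER_CUBIC)
cv2.imwrite("pics/w2.png",cv2.resize(np.hstack([im[:,150:490],a]),None,fx=.99,fy=.99))
E
```

```text
t 3.15 p [520.8 193.4  52.9] rpy [-3.14   0.    -1.406] F [ 0.84 -0.4  -0.1 ] gap 0.5
```

View pics/w2.png

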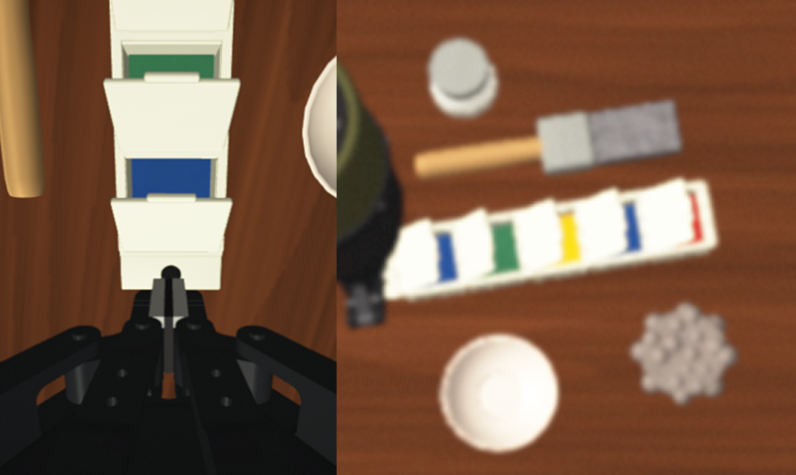

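Fingertip is centred on the strip (tip at column 170, strip spanning 120–222), just over the tab and behind lid 1. Stroking lid 1.

Request:
carry_out(
  deltas=[
    [0,[7,0,0],[0,0,0]],
    [0,[7,0,0],[0,0,0]],
    [0,[7,0,1],[0,0,0]],
    [0,[7,0,2],[0,0,0]],
    [0,[7,0,2],[0,0,0]],
    [0,[7,0,2],[0,0,0]],
    [0,[2,0,1],[0,0,0]],
    [0,[0,0,0],[0,0,0]],
  ],
)

```text
time: 3.92
tool_pos: [527.1, 148.8, 42.8]
ee_rot: [3.141, -0.0, -1.407]
force: [-0.1, 0.6, 0.2]
finger_gap: 0.3
```

```bash
python3 - <<'E'
from h import *
s=S();im=env.get_image("wrist")[:,:,::-1].copy()
s=S()
cv2.imwrite("pics/w3.png",im[:330,150:490])
E
```

```text
t 3.92 p [527.1 148.8  42.8] rpy [ 3.141 -0.    -1.407] F [-0.12  0.61  0.18] gap 0.3
t 3.97 p [527.1 149.2  43.1] rpy [ 3.141 -0.    -1.407] F [ 0.26 -0.21  0.3 ] gap -0.1
```

View pics/w3.png

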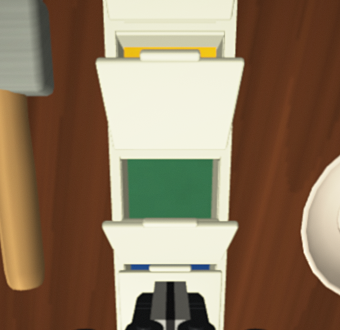

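Lid 1 is nearly down, with the tip just short of its lip at (170,268). Now dipping gently while watching the force.

Request:
carry_out(
  deltas=[
    [0,[0,0,0.7],[0,0,0]],
    [0,[0,0,0.7],[0,0,0]],
    [0,[0,0,0],[0,0,0]],
  ],
)

```text
time: 4.22
tool_pos: [527.1, 149.9, 41.8]
ee_rot: [3.141, -0.0, -1.406]
force: [-0.7, 0.9, -0.3]
finger_gap: 0.1
```

Request:
carry_out(
  deltas=[
    [0,[0,0,0.5],[0,0,0]],
    [0,[0,0,0],[0,0,0]],
  ],
)

```text
time: 4.38
tool_pos: [527.1, 149.8, 41.3]
ee_rot: [3.141, -0.0, -1.406]
force: [-0.6, -0.0, 0.4]
finger_gap: -0.2
```

Request:
carry_out(
  deltas=[
    [0,[0,0,0.4],[0,0,0]],
    [0,[0,0,0],[0,0,0]],
  ],
)

```text
time: 4.55
tool_pos: [527.2, 149.8, 41.2]
ee_rot: [-3.141, -0.0, -1.406]
force: [-0.4, -0.3, 0.6]
finger_gap: -0.2
```

Request:
carry_out(
  deltas=[
    [0,[0,0,0.4],[0,0,0]],
    [0,[0,0,0],[0,0,0]],
  ],
)

```text
time: 4.72
tool_pos: [527.2, 149.8, 41.1]
ee_rot: [-3.141, 0.0, -1.406]
force: [-2.4, 0.9, 3.6]
finger_gap: -0.0
```

Request:
carry_out(
  deltas=[
    [0,[0,0,0.3],[0,0,0]],
    [0,[0,0,0],[0,0,0]],
  ],
)

```text
time: 4.88
tool_pos: [527.3, 149.8, 41.1]
ee_rot: [-3.141, 0.0, -1.406]
force: [-3.7, -0.3, 5.5]
finger_gap: -0.2
```

Contact on flat lid 1 comes at a commanded z of about 40.9, and the reading of 41.1 agrees with the shut height of 41. Next is lid 2: rise, stroke one 46 mm pitch, dip.

Request:
carry_out(
  deltas=[
    [0,[0,0,-5],[0,0,0]],
    [0,[0,0,-5.5],[0,0,0]],
    [0,[7,0,0],[0,0,0]],
    [0,[7,0,0],[0,0,0]],
    [0,[7,0,1],[0,0,0]],
    [0,[7,0,1.5],[0,0,0]],
    [0,[7,0,1.5],[0,0,0]],
    [0,[7,0,2],[0,0,0]],
    [0,[4,0,1.5],[0,0,0]],
    [0,[0,0,1.5],[0,0,0]],
    [0,[0,0,1.0],[0,0,0]],
    [0,[0,0,0],[0,0,0]],
  ],
)

```text
time: 5.88
tool_pos: [534.8, 103.9, 41.2]
ee_rot: [-3.142, -0.001, -1.406]
force: [-1.0, -0.5, 1.5]
finger_gap: -0.1
```

Request:
carry_out(
  deltas=[
    [0,[0,0,0.3],[0,0,0]],
    [0,[0,0,0],[0,0,0]],
  ],
)

```text
time: 6.05
tool_pos: [534.9, 104.1, 41.1]
ee_rot: [-3.141, -0.001, -1.406]
force: [-1.1, -4.5, 4.9]
finger_gap: 0.2
```

```bash
python3 - <<'E'
from h import *
s=S();im=env.get_image("wrist")[:,:,::-1].copy()
a=env.get_image("scene")[195:295,290:410,::-1]
cv2.imwrite("pics/w4.png",np.hstack([im[:330,150:490],cv2.resize(a,(396,330),interpolation=cv2.INTER_CUBIC)]))
E
```

```text
t 6.05 p [534.9 104.1  41.1] rpy [-3.141e+00 -1.000e-03 -1.406e+00] F [-1.06 -4.45  4.92] gap 0.2
```

View pics/w4.png

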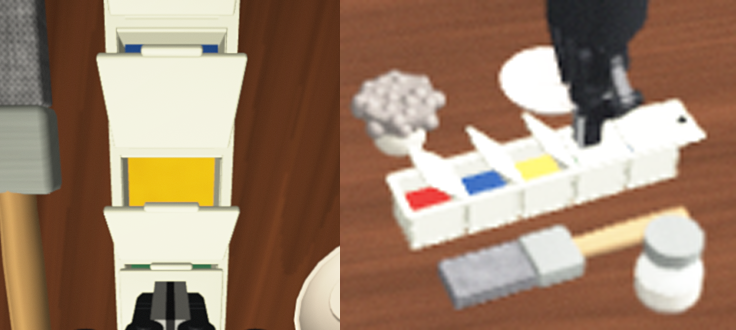

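Lids 1 and 2 lie flat, lids 3–5 are still open, and the strip has not moved. Next is lid 3.

Request:
carry_out(
  deltas=[
    [0,[0,0,-5],[0,0,0]],
    [0,[0,0,-5.5],[0,0,0]],
    [0,[7,0,0],[0,0,0]],
    [0,[7,0,0],[0,0,0]],
    [0,[7,0,1],[0,0,0]],
    [0,[7,0,1.5],[0,0,0]],
    [0,[7,0,1.5],[0,0,0]],
    [0,[7,0,2],[0,0,0]],
    [0,[4,0,1.5],[0,0,0]],
    [0,[0,0,1.5],[0,0,0]],
    [0,[0,0,1.0],[0,0,0]],
    [0,[0,0,0],[0,0,0]],
  ],
)

```text
time: 7.15
tool_pos: [542.3, 58.7, 41.2]
ee_rot: [3.142, -0.001, -1.406]
force: [-0.2, -0.8, 1.6]
finger_gap: -0.0
```

Request:
carry_out(
  deltas=[
    [0,[0,0,0.3],[0,0,0]],
    [0,[0,0,0],[0,0,0]],
  ],
)

```text
time: 7.32
tool_pos: [542.4, 58.9, 41.1]
ee_rot: [-3.141, -0.001, -1.406]
force: [-1.1, -1.7, 3.0]
finger_gap: 0.2
```

Request:
carry_out(
  deltas=[
    [0,[0,0,-5],[0,0,0]],
    [0,[0,0,-5.5],[0,0,0]],
    [0,[7,0,0],[0,0,0]],
    [0,[7,0,0],[0,0,0]],
    [0,[7,0,1],[0,0,0]],
    [0,[7,0,1.5],[0,0,0]],
    [0,[7,0,1.5],[0,0,0]],
    [0,[7,0,2],[0,0,0]],
    [0,[4,0,1.5],[0,0,0]],
    [0,[0,0,1.5],[0,0,0]],
    [0,[0,0,1.0],[0,0,0]],
    [0,[0,0,0],[0,0,0]],
  ],
)

```text
time: 8.32
tool_pos: [549.7, 13.4, 41.2]
ee_rot: [3.141, -0.0, -1.406]
force: [-0.3, -0.0, -0.7]
finger_gap: -0.4
```

Request:
carry_out(
  deltas=[
    [0,[0,0,0.3],[0,0,0]],
    [0,[0,0,0],[0,0,0]],
  ],
)

```text
time: 8.48
tool_pos: [549.8, 13.7, 41.2]
ee_rot: [-3.141, -0.0, -1.406]
force: [-0.5, -0.9, 1.5]
finger_gap: -0.4
```

```bash
python3 - <<'E'
from h import *
s=S();im=env.get_image("wrist")[:,:,::-1].copy()
a=env.get_image("scene")[195:295,290:410,::-1]
cv2.imwrite("pics/w5.png",np.hstack([im[:330,150:490],cv2.resize(a,(396,330),interpolation=cv2.INTER_CUBIC)]))
E
```

```text
t 8.48 p [549.8  13.7  41.2] rpy [-3.141 -0.    -1.406] F [-0.48 -0.88  1.52] gap -0.4
```

View pics/w5.png

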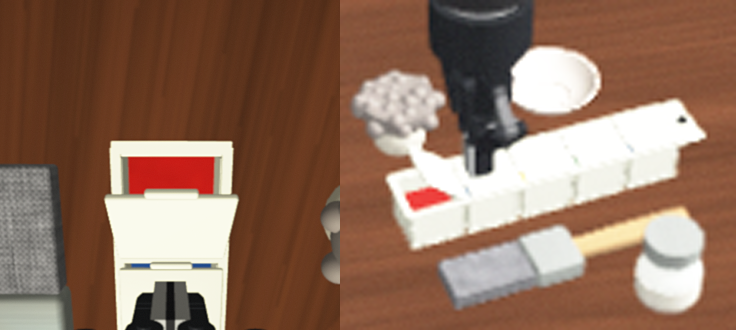

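Lids 1–4 are flat. One small extra dip on lid 4, then lid 5.

Request:
carry_out(
  deltas=[
    [0,[0,0,0.3],[0,0,0]],
    [0,[0,0,0],[0,0,0]],
  ],
)

```text
time: 8.75
tool_pos: [549.9, 13.7, 41.1]
ee_rot: [-3.141, -0.0, -1.406]
force: [-2.7, -0.6, 4.5]
finger_gap: -0.1
```

Request:
carry_out(
  deltas=[
    [0,[0,0,-5],[0,0,0]],
    [0,[0,0,-5.5],[0,0,0]],
    [0,[7,0,0],[0,0,0]],
    [0,[7,0,0],[0,0,0]],
    [0,[7,0,1],[0,0,0]],
    [0,[7,0,1.5],[0,0,0]],
    [0,[7,0,1.5],[0,0,0]],
    [0,[7,0,2],[0,0,0]],
    [0,[4,0,1.5],[0,0,0]],
    [0,[0,0,1.5],[0,0,0]],
    [0,[0,0,1.0],[0,0,0]],
    [0,[0,0,0],[0,0,0]],
  ],
)

```text
time: 9.75
tool_pos: [557.3, -32.0, 41.2]
ee_rot: [3.141, -0.0, -1.406]
force: [-0.4, -0.6, 0.4]
finger_gap: 0.3
```

Request:
carry_out(
  deltas=[
    [0,[0,0,0.3],[0,0,0]],
    [0,[0,0,0],[0,0,0]],
  ],
)

```text
time: 9.92
tool_pos: [557.4, -31.8, 41.2]
ee_rot: [-3.141, -0.0, -1.406]
force: [-1.0, -1.1, 1.9]
finger_gap: 0.2
```

Contact on lid 5 too. A little more, then lift straight up and move clear in +x.

Request:
carry_out(
  deltas=[
    [0,[0,0,0.3],[0,0,0]],
    [0,[0,0,0],[0,0,0]],
  ],
)

```text
time: 10.08
tool_pos: [557.5, -31.7, 41.1]
ee_rot: [-3.141, -0.0, -1.406]
force: [-2.3, -1.7, 4.8]
finger_gap: -0.3
```

Request:
carry_out(
  deltas=[
    [0,[0,0,-5],[0,0,0]],
    [0,[0,0,-20],[0,0,0]],
    [0,[0,0,-35],[0,0,0]],
    [0,[0,0,-35],[0,0,0]],
    [0,[-15,0,-30],[0,0,0]],
    [0,[-35,0,0],[0,0,0]],
    [0,[-35,0,0],[0,0,0]],
    [0,[-35,0,0],[0,0,0]],
    [0,[-35,0,0],[0,0,0]],
    [0,[-25,0,0],[0,0,0]],
    [0,[0,0,0],[0,0,0]],
    [0,[0,0,0],[0,0,0]],
  ],
)

```text
time: 11.08
tool_pos: [527.3, 147.3, 165.2]
ee_rot: [3.141, 0.0, -1.403]
force: [-0.2, -1.1, 0.1]
finger_gap: 0.2
```

```bash
python3 - <<'E'
from h import *
s=S();im=env.get_image("wrist")[:,:,::-1].copy()
a=env.get_image("scene")[195:295,290:410,::-1]
cv2.imwrite("pics/w6.png",np.hstack([im[:400,150:490],cv2.resize(a,(456,400),interpolation=cv2.INTER_CUBIC)]))
E
```

```text
t 11.08 p [527.3 147.3 165.2] rpy [ 3.141  0.    -1.403] F [-0.18 -1.12  0.14] gap 0.2
```

View pics/w6.png

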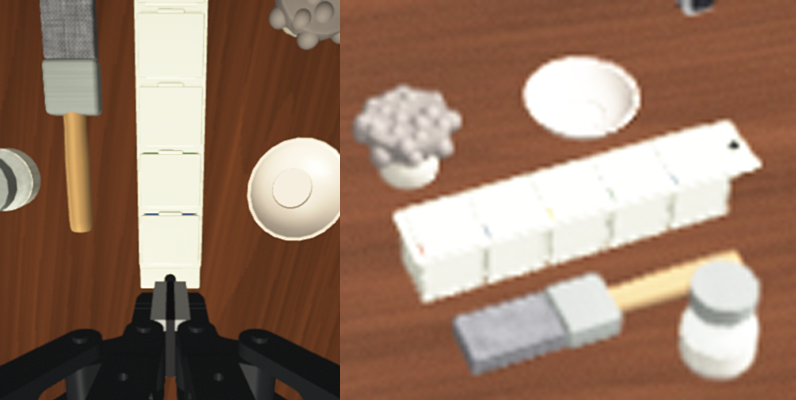

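All five lids lie flat, with only the thin gaps at their lips showing. The strip and its neighbours are where they were, and the hand is clear at z = 165. Handing in.

```bash
python3 -c "
from cell import env
print(env.finish_job())"
```

```text
the job is handed in; nothing more can be done
None
```

All five lids are shut and lying flat, folded in order from the tab end to the far end. I stroked with closed fingertips along the strip's middle line, one pot at a time, dipping gently onto each lip. The job was handed in at about 11 s.

- **Force:** the highest vertical force I read was about 5.5 N, on lid 1. The fingertips read 41.1 mm on every shut lid, against 41 mm given.
- **Final pictures:** the wrist and scene views show all five lids flat. By eye, the strip, brush, jar, dish and small coral stone had not moved. The hand ended clear, about 124 mm above the lids, with only sensor noise on the force.
- **Disagreement:** the wrist camera put the tab end about 4 mm to the side of where the fixed cameras did. I shifted 2.5 mm towards it, and the next picture showed the tip centred on the strip.
- **Not checked:** I did not measure the lid angles; flatness is judged from the pictures and the contact height. I did not re-check the far bystanders (bottles, dabber, oval coral stone), and the hand never went near the bottles or the dabber.

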